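# Put the hardness tester's accessories away in their caddy

### The job

Put the hardness tester's four accessories away in the caddy: the solid round test block, the solid oblong test block, the grooved square anvil and the small stepped anvil each go, upright and flat on the floor, into the recess of their own shape and size. Set them down, do not drop them. The look-alike ring and drilled slab are customers' parts: leave them where they lie.

Things in the scene. Friction and masses are not known exactly. Their poses are not given: they have to be found in the camera images.
- round_block: plain round test block: solid steel disc, diameter 52 mm, 20 mm high, no hole, lying flat on the bench at the start. Origin: centre of its underside, z up. About 0.33 kg
- oblong_block: plain oblong test block: solid steel slab 62 mm (x) by 36 mm (y), 20 mm high, no holes, lying flat on the bench. Origin: centre of its underside, z up. About 0.34 kg
- grooved_anvil: grooved anvil: steel, square foot 40 x 40 mm and 12 mm high, on it a square head 32 x 32 mm up to 36 mm, with a V groove (12 mm wide, 12 mm deep) running along x across its top; the head's four sides are flat. Stands upright. Origin: centre of its underside, z up. About 0.28 kg
- stepped_anvil: stepped anvil: small steel turned part, round foot 28 mm in diameter and 12 mm high, a short cone to 16 mm, then a stud of 14 mm diameter up to 38 mm. Stands upright on the foot. Origin: centre of its underside, z up. About 0.09 kg
- ring_part: customer's part, to be left alone: steel ring, outer diameter 52 mm, 20 mm high like the round test block but with a 24 mm hole through it. Origin: centre of its underside, z up
- drilled_part: customer's part, to be left alone: steel slab 62 mm (x) by 36 mm (y) by 20 mm like the oblong test block but with two 16 mm holes through it, 16 mm either side of its centre along x. Origin: centre of its underside, z up
- nest_round_large: white 94 x 94 mm plate, 10 mm thick, with a large round recess, 72 mm in diameter, at its centre, 5 mm deep, dark floor. Origin: centre of its underside (recess floor 5 mm, top 10 mm above it), z up. One of four plates fixed 2 x 2, in any order, 96 mm apart, in a shallow grey caddy 204 x 204 mm (rim 16 mm above the bench; plates stand on its 5 mm floor)
- nest_oblong: white 94 x 94 mm plate, 10 mm thick, with an oblong recess, 82 mm along x by 56 mm along y, at its centre, 5 mm deep, dark floor. Origin: centre of its underside (recess floor 5 mm, top 10 mm above it), z up. One of four plates fixed 2 x 2, in any order, 96 mm apart, in a shallow grey caddy 204 x 204 mm (rim 16 mm above the bench; plates stand on its 5 mm floor)
- nest_square: white 94 x 94 mm plate, 10 mm thick, with a square recess, 58 x 58 mm, at its centre, 5 mm deep, dark floor. Origin: centre of its underside (recess floor 5 mm, top 10 mm above it), z up. One of four plates fixed 2 x 2, in any order, 96 mm apart, in a shallow grey caddy 204 x 204 mm (rim 16 mm above the bench; plates stand on its 5 mm floor)
- nest_round_small: white 94 x 94 mm plate, 10 mm thick, with a small round recess, 46 mm in diameter, at its centre, 5 mm deep, dark floor. Origin: centre of its underside (recess floor 5 mm, top 10 mm above it), z up. One of four plates fixed 2 x 2, in any order, 96 mm apart, in a shallow grey caddy 204 x 204 mm (rim 16 mm above the bench; plates stand on its 5 mm floor)
There are look-alikes about, which are no part of the job. Leave any pink or turquoise look-alike of the oblong_block alone.

How it is judged:
By the outcome, as a careful person would: the job done as asked, in the order asked, and still so for the second after the job is handed in, with the robot touching nothing.
It also fails if it takes over 93 s, if anything falls off the work surface, if the arm or the gripper's body presses on something with over 40 N, if the wrist force passes 120 N, or if a joint passes its speed limit or range.

### The arm

A 6-joint arm with a two-finger parallel gripper is mounted at the origin on the work surface. World frame = base frame: x ahead of the robot, y to its left, z up, the work surface at z = 0. Lengths are in mm, angles in rad, forces in N, time in s.
With the tool pointing down it reaches from about 350 to 875 mm from the base axis. Payload 4.2 kg.
Tool frame: the origin (TCP) lies between the finger pads; the fingertips stand 25 mm ahead of it and the grasp point (between the pads) lies 6 mm ahead of it; z points along the fingers, y is the line along which they close (so a half turn about z gives the same grasp; the last joint's range is limited). The gripper opens to 85 mm and grips with 20 to 120 N. Pads are 22 mm wide; open, the fingers measure 114 mm over their backs; the gripper's body (76 mm by 85 mm) begins 54 mm behind the grasp point. The pads swing forward as they close: fully open they stand 13 mm farther back than shut.
Start: joints at [-1.016, 0.385, 0.008, 0, -1.194, -0.259], TCP at [182.207, -597.829, 229.812] pointing down, gripper open.
Joint ranges: [-3.14, 3.14], [-1.21, 2.06], [-1.07, 1.41], [-3.16, 2.05], [-2.99, -0.16], [-3.1, 3.1]. Speed limits (rad/s): [2.79, 2.79, 3.14, 3.14, 3.14, 3.14].

### API

Orientations are given as a unit quaternion [x, y, z, w].
In Python, from bench import arm gives the robot as it stands.
- The arm moves only by the shell command python3 -m pendant 'ROWS'. ROWS is JSON, a list of rows, each a list of 7 numbers: the shift along the tool's x, y, z in m, then the turn, a rotation vector about the tool's x, y, z in degrees, then the finger opening in m, from 0 to 0.0854. In form: [[x, y, z, wx, wy, wz, fingers], ...]. A call has 1 to 12 rows; each row shifts and turns the commanded pose from where the row before left it, along the tool's axes as they then stand; what a row does not reach is not made up. A row lasts 1/10 s, in which the tool goes at most 50 mm and 8.59 degrees, less where a joint would pass 70% of its speed; a pose out of reach is approached as far as the arm can. A call is refused whole if a number of a shift passes 0.05 or a number of a turn 8.59, either way. A call with a gripper value outside its range is refused whole. The fingers move at their own pace and stop on an object; the grip force is fixed at half the most. Time passes only in rows, so rows that do not move let the fingers close. It gives the time, the measured TCP pose, the force, the opening and the grip force at its end, in the units of the state.
- arm.read_state(): the state, without advancing time (a new reading comes with each control period).
- arm.get_image(name): name is "side" or "top"; returns a dict with "image" (384x512x3 uint8, red, green, blue), "fx", "fy", "cx", "cy" (pixels), "xyz" and "rotation" of the camera in the world. Camera axes: x right, y down, z forward; pixel columns grow to the right and rows downward; lengths in mm; the calibration is good to about 2 mm. A picture is of the moment at which its call begins. There is no depth.
- arm.job_done(): hands the job in; it is judged then, once.
The state is a dict: "clock": time; "joints": joint angles; "joint_vel": joint speeds; "joint_efforts": joint torques, N m; "position": TCP position; "ee_rot": TCP orientation; "contact_force": force on the tool from outside, world axes, zero at the start; "wrist_torque": the same for the moment, N m; "gripper_width": finger opening in mm; "grasp_force": force on a finger pad.
Only numpy, scipy, OpenCV 4.12 (cv2) and the standard library are available. Lean on these libraries where they do the work, as an engineer would, in place of code of your own. Each camera call takes 0.05 s, during which the arm holds its last target. There are 200 camera calls.

## Working session

There is one attempt and no reset: what is moved stays moved. The work goes in short steps, Python scripts to look and compute and a shell command to move; the robot and the scene stay as the last step left them, time stands still between calls to the robot, and variables do not carry over. Pictures are saved under pics/ and viewed, at most 14 in all, crops included, and the job is handed in when it is done.

```bash
mkdir -p pics; ls
cat > h.py <<'E'
import numpy as np, cv2
from bench import arm
def snap(n,tag):
    d=arm.get_image(n); np.savez(f'pics/{tag}.npz',**{k:np.array(v) for k,v in d.items()})
    cv2.imwrite(f'pics/{tag}.png',cv2.cvtColor(d['image'],cv2.COLOR_RGB2BGR)); return d
def load(tag): return dict(np.load(f'pics/{tag}.npz'))
def ray(d,u,v):
    r=np.array(d['rotation']).reshape(3,3) if np.size(d['rotation'])==9 else None
    if r is None:
        from scipy.spatial.transform import Rotation as R; r=R.from_quat(d['rotation']).as_matrix()
    k=r@np.array([(u-d['cx'])/d['fx'],(v-d['cy'])/d['fy'],1]); return np.array(d['xyz']),k/np.linalg.norm(k)
def plane(d,u,v,z):
    o,k=ray(d,u,v); return o+k*(z-o[2])/k[2]
def tri(d1,p1,d2,p2):
    o1,k1=ray(d1,*p1);o2,k2=ray(d2,*p2)
    s=np.linalg.lstsq(np.c_[k1,-k2],o2-o1,rcond=None)[0]
    a,b=o1+k1*s[0],o2+k2*s[1]; return (a+b)/2,np.linalg.norm(a-b)
def proj(d,p):
    r=np.array([ray(d,d['cx'],d['cy'])[1],ray(d,d['cx']+d['fx'],d['cy'])[1]])
    from scipy.spatial.transform import Rotation as R
    M=np.array(d['rotation']).reshape(3,3) if np.size(d['rotation'])==9 else R.from_quat(d['rotation']).as_matrix()
    c=M.T@(np.array(p)-d['xyz']); return d['cx']+d['fx']*c[0]/c[2],d['cy']+d['fy']*c[1]/c[2]
E
python3 - <<'E'
from h import *
for n in('top','side'):
    d=snap(n,n+'0'); print(n,{k:np.round(v,3).tolist() for k,v in d.items() if k!='image'})
a=cv2.imread('pics/top0.png');b=cv2.imread('pics/side0.png')
print(arm.read_state())
E
```

```text
pics
top {'fx': 397.49, 'fy': 397.49, 'cx': 249.481, 'cy': 187.194, 'xyz': [441.625, -3.467, 933.325], 'rotation': [-0.703, 0.711, -0.01, 0.018]}
side {'fx': 362.198, 'fy': 362.198, 'cx': 258.436, 'cy': 186.081, 'xyz': [360.977, 514.091, 649.736], 'rotation': [-0.123, 0.928, -0.35, 0.036]}
{'clock': 0.1, 'joints': array([-1.01637370e+00,  3.85516257e-01,  6.73025230e-03, -4.33748654e-04,
       -1.19397248e+00, -2.58632542e-01]), 'joint_vel': array([ 0.00037116, -0.00226317,  0.00247616,  0.00149243, -0.00119474,
        0.00070377]), 'joint_efforts': array([ 9.33702609e-05, -3.93319845e+01,  1.88929939e+01,  4.19788465e+00,
       -2.58072643e-03,  6.50885084e-06]), 'position': array([ 182.06525222, -597.34166437,  228.79643588]), 'ee_rot': array([-1.47277282e-01,  9.89094737e-01,  9.80831092e-04, -2.02790421e-04]), 'contact_force': array([-0.15831506, -0.32118399,  0.13584495]), 'wrist_torque': array([ 0.04321213, -0.03305794, -0.01365542]), 'grasp_force': 0.0, 'gripper_width': 85.7838692855136}
```

View pics/top0.png

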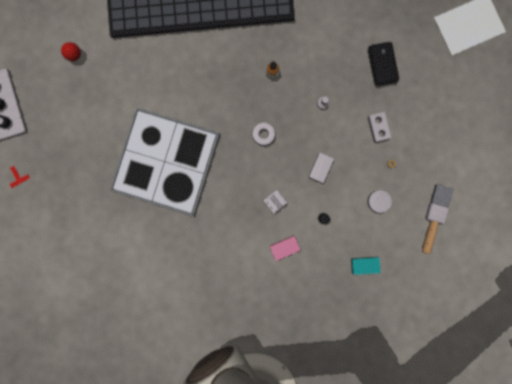

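View pics/side0.png

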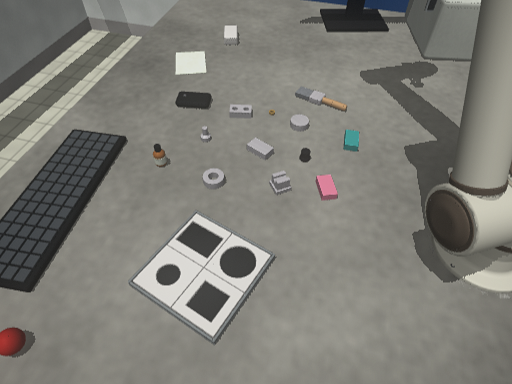

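Top view: there are two plain round candidates, the solid disc (380,202) and the ring (263,133). The oblong candidates are the plain grey slab (321,168), the drilled slab (380,127), pink (285,248) and turquoise (367,266). The grooved anvil is at (276,202) and the stepped anvil at (323,102). The caddy recesses are small round (151,135), oblong (190,147), square (139,176) and large round (178,187). The solid grey disc and the plain grey slab fit the description because neither has holes. I'll confirm that in an enlarged crop.

```bash
cat > seg.py <<'E'
from h import *
def blobs(d,thr,boxes):
    hsv=cv2.cvtColor(d['image'],cv2.COLOR_RGB2HSV); out={}
    for k,(x,y,r,sgn) in boxes.items():
        m=np.zeros(hsv.shape[:2],np.uint8); m[max(0,y-r):y+r,max(0,x-r):x+r]=255
        v=hsv[...,2].astype(int)
        t=thr.get(k,150) if isinstance(thr,dict) else thr
        b=((v>t) if sgn>0 else (v<t)).astype(np.uint8)*255 & m
        c=cv2.findContours(b,cv2.RETR_EXTERNAL,cv2.CHAIN_APPROX_NONE)[0]
        c=max(c,key=cv2.contourArea); out[k]=c
    return out
E
python3 - <<'E'
from seg import *
T=load('top0');S=load('side0')
bt=dict(round=(380,202,20,1),obl=(321,168,22,1),groove=(276,202,18,1),step=(323,102,12,1),ring=(263,133,18,1),
 nsr=(151,135,16,-1),nob=(190,147,23,-1),nsq=(139,176,19,-1),nlr=(178,187,21,-1))
bs=dict(round=(300,122,16,1),obl=(260,148,18,1),groove=(280,182,17,1),step=(205,133,11,1),ring=(213,178,16,1),
 nsr=(168,275,20,-1),nob=(200,239,29,-1),nsq=(208,301,27,-1),nlr=(238,262,23,-1))
ims=[]
for d,b,n,(x0,y0,x1,y1) in((T,bt,'t',(100,80,420,280)),(S,bs,'s',(120,80,400,350))):
    v=d['image'].max(2); print('bg',np.median(v))
    c=blobs(d,{k:(150 if b[k][3]>0 else 90) for k in b},b)
    im=cv2.cvtColor(d['image'],cv2.COLOR_RGB2BGR)
    f=2.5 if n=='t' else 2.2
    crop=cv2.resize(im[y0:y1,x0:x1],None,fx=f,fy=f,interpolation=cv2.INTER_CUBIC)
    for k in c:
        m=cv2.moments(c[k]); r=cv2.minAreaRect(c[k])
        print(n,k,np.round([m['m10']/m['m00'],m['m01']/m['m00']],1),'area',m['m00'],'rect',np.round(r[1],1),round(r[2],1))
        cv2.drawContours(crop,[((c[k]+.5-[x0,y0])*f).astype(int)],-1,(0,0,255),1)
    cv2.imwrite(f'pics/crop_{n}.png',crop)
E
```

```text
bg 121.0
t round [380.  200.9] area 309.0 rect [19.8 19.8] 45.0
t obl [321.2 166.9] area 329.0 rect [14.3 25.4] 23.6
t groove [270.6 203.6] area 67.0 rect [15.1  8.6] 51.3
t step [324.9  99.1] area 12.5 rect [4.2 3.5] 45.0
t ring [263.1 132.9] area 314.5 rect [20. 20.] 90.0
t nsr [150.7 135.5] area 224.0 rect [17. 17.] 45.0
t nob [190.  147.5] area 694.0 rect [22.4 33.3] 17.4
t nsq [138.3 174.8] area 491.0 rect [23.1 23.1] 16.7
t nlr [177.7 186.9] area 623.5 rect [28.2 28.6] 63.4
bg 133.0
s round [299.4 119.6] area 154.0 rect [11. 17.] 90.0
s obl [259.5 145.6] area 203.5 rect [24.2 11. ] 29.7
s groove [282.1 178.8] area 57.0 rect [ 5.4 15.2] 71.6
s step [204.5 136.4] area 17.5 rect [8.2 3.8] 8.1
s ring [212.8 175.6] area 246.0 rect [15. 20.] 90.0
s nsr [167.9 274.5] area 329.0 rect [19. 22.] 90.0
s nob [199.4 239.3] area 769.5 rect [38.8 23.8] 31.0
s nsq [207.6 301.1] area 832.5 rect [30.2 30.5] 33.7
s nlr [237.5 261.8] area 797.0 rect [29. 35.] 90.0
```

View pics/crop_t.png

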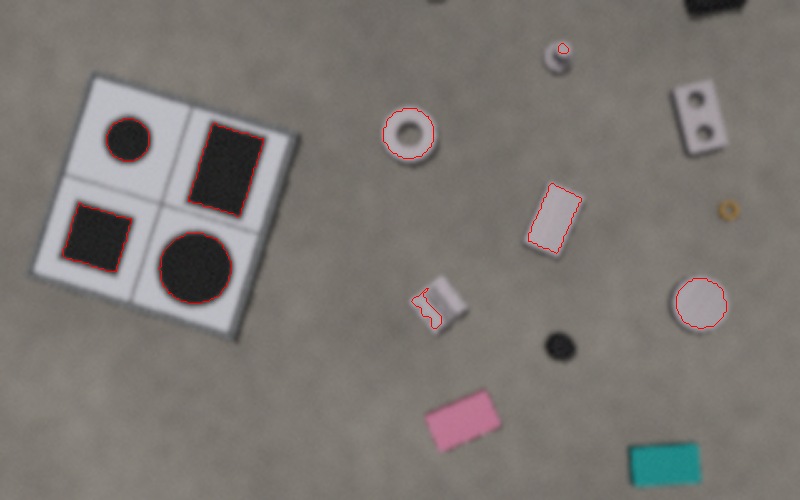

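View pics/crop_s.png

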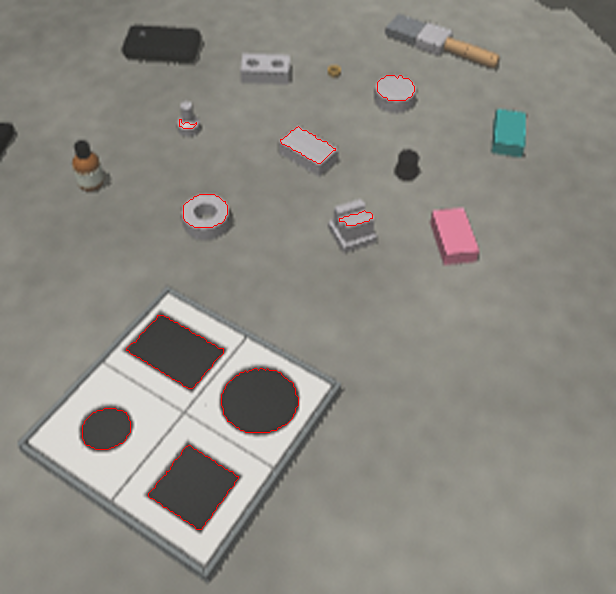

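The crops confirm it. The disc at (380,201) and the slab at (321,167) have no holes, while the ring (263,133) and the drilled slab (380,127) do. Next I triangulate the positions and take a closer look at the two anvils.

Run:
```python
from seg import *
T=load('top0');S=load('side0')
bt=dict(round=(380,202,20,1),obl=(321,168,22,1),nsr=(151,135,16,-1),nob=(190,147,23,-1),nsq=(139,176,19,-1),nlr=(178,187,21,-1))
bs=dict(round=(300,120,16,1),obl=(260,146,18,1),nsr=(168,275,20,-1),nob=(200,239,29,-1),nsq=(208,301,27,-1),nlr=(238,262,23,-1))
ct=blobs(T,{k:(146 if bt[k][3]>0 else 100) for k in bt},bt); cs=blobs(S,{k:(150 if bs[k][3]>0 else 100) for k in bs},bs)
cen=lambda c:(lambda m:(m['m10']/m['m00'],m['m01']/m['m00']))(cv2.moments(c))
for k in bt:
    p,e=tri(T,cen(ct[k]),S,cen(cs[k])); z=20 if k in('round','obl') else 12.5
    W=lambda d,c:np.array([plane(d,*q,z)[:2] for q in c[:,0]],np.float32)
    rt,rs=cv2.minAreaRect(W(T,ct[k])),cv2.minAreaRect(W(S,cs[k]))
    print(k,'tri',p.round(1),'gap',e.round(1),'R',np.hypot(*p[:2]).round(),'top@z',plane(T,*cen(ct[k]),z)[:2].round(1),'side@z',plane(S,*cen(cs[k]),z)[:2].round(1),'rectT',np.round(rt[1],0),round(rt[2],1),'rectS',np.round(rs[1],0),round(rs[2],1))
q=tri(T,(164.8,161.6),S,(203.6,267.3)); print('plate cross',q)
t=cv2.cvtColor(T['image'],cv2.COLOR_RGB2BGR);s=cv2.cvtColor(S['image'],cv2.COLOR_RGB2BGR)
c=lambda im,x,y:cv2.resize(im[y-14:y+14,x-14:x+14],None,fx=10,fy=10,interpolation=cv2.INTER_CUBIC)
cv2.imwrite('pics/anv.png',np.vstack([np.hstack([c(t,276,202),c(s,280,182)]),np.hstack([c(t,323,102),c(s,205,133)])]))
```

```text
round tri [ 443.2 -292.9   17.7] gap 0.6 R 531.0 top@z [ 443.5 -292.1] side@z [ 442.6 -290. ] rectT [46. 46.] 88.7 rectS [48. 48.] 16.1
obl tri [ 522.7 -159.2   17.9] gap 0.6 R 546.0 top@z [ 522.8 -158.8] side@z [ 521.8 -157.1] rectT [33. 60.] 65.2 rectS [37. 61.] 65.8
nsr tri [601.3 236.1  12.8] gap 0.8 R 646.0 top@z [601.7 236.3] side@z [601.  235.9] rectT [40. 40.] 89.9 rectS [42. 41.] 25.2
nob tri [572.1 144.3  11.4] gap 0.9 R 590.0 top@z [572.4 144.2] side@z [571.3 144.8] rectT [53. 79.] 72.3 rectS [53. 80.] 72.3
nsq tri [509.7 265.4  11.6] gap 0.6 R 575.0 top@z [510.  265.2] side@z [509.2 265.7] rectT [55. 55.] 72.9 rectS [56. 56.] 72.3
nlr tri [480.5 173.7  11.6] gap 0.5 R 511.0 top@z [480.7 173.6] side@z [480.2 174.1] rectT [68. 65.] 89.4 rectS [67. 68.] 66.0
plate cross (array([540.22258245, 203.24291623,  12.4353525 ]), np.float64(0.25524863250744817))
```

View pics/anv.png

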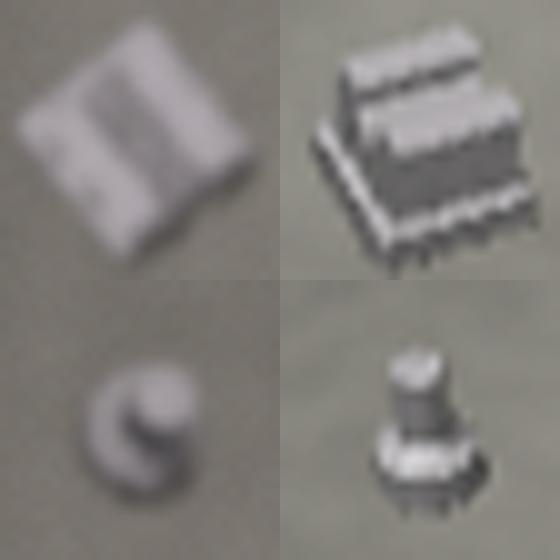

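The plain blocks and plates triangulate 2–2.5 mm below their nominal heights, within calibration, so the XY values are sound. In the enlarged anvils picture, the grooved head's top centre is at about (275.7,201.6) in the top view and (280.5,176.5) in the side view. The stud tip is at about (325.5,99.0) in the top view and (204.2,127.3) in the side view.

```bash
cat > go.py <<'E'
from h import *
from scipy.spatial.transform import Rotation as R
def go(x,y,z,yaw=None):
    s=arm.read_state(); r=R.from_quat(s['ee_rot']); M=r.as_matrix()
    cur=np.degrees(np.arctan2(M[1,1],M[0,1])); 
    d=M.T@(np.array([x,y,z])-s['position'])
    dy=0 if yaw is None else (yaw-cur+90)%180-90
    tilt=M.T@np.cross(M[:,2],[0,0,-1])*57.3
    print(f"t{s['clock']:.1f} pos",s['position'].round(1),'yaw',cur.round(1),'w',round(s['gripper_width'],1),'gf',round(s['grasp_force'],1),'F',s['contact_force'].round(1),'j6',s['joints'][5].round(2))
    print('tool shift mm',d.round(1),'turn z deg',round(-dy,1),'tilt fix',tilt.round(2))
E
python3 - <<'E'
from go import *
T=load('top0');S=load('side0')
print('groove',tri(T,(275.7,201.6),S,(280.5,176.5)),plane(T,275.7,201.6,36),plane(S,280.5,176.5,36))
o=np.array([262,188])-.5
for a,b in(((148,22),(250,152)),((18,125),(125,255)),((18,125),(148,22)),((125,255),(250,152))):
    v=(plane(T,*(np.array(b)/10+o),12)-plane(T,*(np.array(a)/10+o),12)); print(np.degrees(np.arctan2(v[1],v[0])).round(1),np.linalg.norm(v).round(1))
print('step',tri(T,(325.5,99),S,(204.2,127.3)),plane(T,325.5,99,38),plane(S,204.2,127.3,38),'foot',plane(T,322.5,102.5,9))
go(443.2,-291.3,100,106.9)
E
```

```text
groove (array([444.47447967, -52.57551223,  34.83751582]), np.float64(0.4633537382427696)) [444.24210956 -52.54719747  36.        ] [444.54500513 -51.4679236   36.        ]
-142.6 38.2
-141.2 38.9
-52.2 38.4
-51.2 37.5
step (array([ 675.71556954, -168.97675671,   35.47838356]), np.float64(1.4105128863631116)) [ 675.76032787 -168.35886478   38.        ] [ 673.68706855 -166.19484624   38.        ] foot [ 675.15985808 -166.54083026    9.        ]
t0.1 pos [ 182.1 -597.3  228.8] yaw 106.9 w 85.8 gf 0.0 F [-0.2 -0.3  0.1] j6 -0.26
tool shift mm [-339.   216.4  129.2] turn z deg 0.0 tilt fix [ 0.11 -0.01  0.  ]
```

```bash
python3 -m pendant '[[-0.034,0.0216,0.013,0,0,0,0.085],[-0.034,0.0216,0.013,0,0,0,0.085],[-0.034,0.0216,0.013,0,0,0,0.085],[-0.034,0.0216,0.013,0,0,0,0.085],[-0.034,0.0216,0.013,0,0,0,0.085],[-0.034,0.0216,0.013,0,0,0,0.085],[-0.034,0.0216,0.013,0,0,0,0.085],[-0.034,0.0216,0.013,0,0,0,0.085],[-0.034,0.0216,0.013,0,0,0,0.085],[-0.034,0.0216,0.013,0,0,0,0.085],[0,0,0,0,0,0,0.085],[0,0,0,0,0,0,0.085]]'; python3 -c "
from go import *
go(443.2,-291.3,28.5,106.9)"
```

```text
clock: 1.3
position: [444.6, -291.2, 99.1]
ee_rot: [-0.148, 0.989, 0.0, -0.001]
contact_force: [-0.6, -0.2, -0.0]
gripper_width: 85.0
grasp_force: 0.0
t1.3 pos [ 444.6 -291.2   99.1] yaw 107.1 w 85.0 gf 0.0 F [-0.6 -0.2 -0. ] j6 -1.0
tool shift mm [ 1.3  0.3 70.6] turn z deg 0.2 tilt fix [ 0.05 -0.08  0.  ]
```

```bash
python3 -m pendant '[[0.001,0,0.02,0,0,0,0.085],[0,0,0.02,0,0,0,0.085],[0,0,0.015,0,0,0,0.085],[0,0,0.01,0,0,0,0.085],[0,0,0.005,0,0,0,0.085],[0,0,0,0,0,0,0.085],[0,0,0,0,0,0,0.085]]'
python3 - <<'E'
from go import *
go(443.2,-291.3,28.5,106.9)
d=snap('side','side1'); cv2.imwrite('pics/c1.png',cv2.resize(cv2.cvtColor(d['image'],cv2.COLOR_RGB2BGR)[40:200,200:400],None,fx=3,fy=3,interpolation=cv2.INTER_CUBIC))
E
```

```text
clock: 2.0
position: [443.8, -292.8, 30.4]
ee_rot: [-0.147, 0.989, -0.0, 0.0]
contact_force: [-0.5, 0.8, 0.5]
gripper_width: 84.8
grasp_force: 0.0
t2.0 pos [ 443.8 -292.8   30.4] yaw 106.9 w 84.8 gf 0.0 F [-0.5  0.8  0.5] j6 -1.0
tool shift mm [0.2 1.6 1.9] turn z deg 0.0 tilt fix [-0.04  0.05  0.  ]
```

View pics/c1.png

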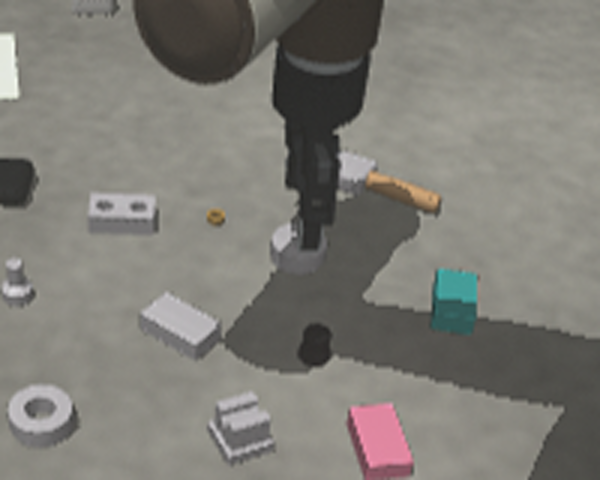

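The fingers straddle the solid disc. The near finger sits at crop (312,240), offset as the 107° yaw predicts. Closing.

```bash
python3 -m pendant '[[0,0.0012,0.002,0,0,0,0.085],[0,0,0,0,0,0,0.06],[0,0,0,0,0,0,0.04],[0,0,0,0,0,0,0.03],[0,0,0,0,0,0,0.03],[0,0,0,0,0,0,0.03],[0,0,0,0,0,0,0.03],[0,0,0,0,0,0,0.03]]'; python3 -c "
from go import *
go(443.2,-291.3,28.5,106.9)"
```

```text
clock: 2.85
position: [443.2, -291.2, 27.8]
ee_rot: [-0.147, 0.989, -0.0, 0.0]
contact_force: [0.7, 0.5, 0.6]
gripper_width: 30.2
grasp_force: 0.0
t2.9 pos [ 443.2 -291.2   27.8] yaw 106.9 w 30.2 gf 0.0 F [0.7 0.5 0.6] j6 -1.0
tool shift mm [ 0.  -0.1 -0.7] turn z deg 0.0 tilt fix [-0.  0.  0.]
```

Run:
```python
from go import *
d=snap('side','side2');e=snap('top','top2')
f=lambda d,x,y:cv2.resize(cv2.cvtColor(d['image'],cv2.COLOR_RGB2BGR)[y-40:y+40,x-40:x+40],None,fx=5,fy=5,interpolation=cv2.INTER_CUBIC)
cv2.imwrite('pics/c2.png',np.hstack([f(d,300,115),f(e,380,200)]))
s=arm.read_state();p=s['position'];print(proj(d,p-[0,0,20]),proj(d,[443,-291,20]),proj(e,p))
```

```text
(np.float64(298.7963444984823), np.float64(122.7416075024501)) (np.float64(299.2965462723931), np.float64(119.32665070719614)) (np.float64(380.79464664103216), np.float64(201.0065163494955))
```

View pics/c2.png

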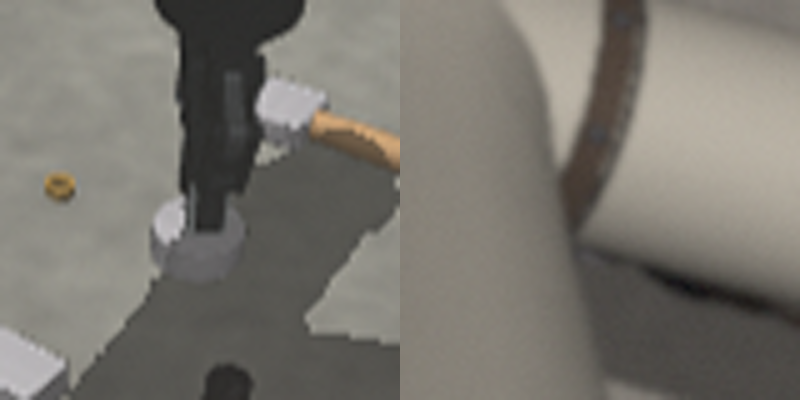

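The fingers closed over the disc instead of around it. The disc is still at side pixel (299,120) and no force registered. I'll lift and measure where the tips really are relative to the TCP.

```bash
python3 -m pendant '[[0,0,-0.02,0,0,0,0.03],[0,0,-0.03,0,0,0,0.03],[0,0,0,0,0,0,0.03],[0,0,0,0,0,0,0.03]]'
python3 - <<'E'
from go import *
d=snap('side','side3')
x,y=300,105
im=cv2.cvtColor(d['image'],cv2.COLOR_RGB2BGR)
c=cv2.resize(im[y-40:y+40,x-40:x+40],None,fx=7,fy=7,interpolation=cv2.INTER_CUBIC)
s=arm.read_state();p=s['position'];M=R.from_quat(s['ee_rot']).as_matrix();print(p,s['gripper_width'])
for k,a in enumerate((0,12,25)):
    for sgn,col in((1,(0,0,255)),(-1,(0,255,0))):
        q=p+M@np.array([0,sgn*15,a]); u,v=proj(d,q); print(a,sgn,round(u,1),round(v,1))
        cv2.circle(c,(int((u-x+40.5)*7),int((v-y+40.5)*7)),3,col,-1)
cv2.imwrite('pics/c3.png',c)
E
```

```text
clock: 3.35
position: [443.4, -291.3, 78.4]
ee_rot: [-0.147, 0.989, -0.0, 0.001]
contact_force: [-0.5, -0.3, -0.3]
gripper_width: 30.2
grasp_force: 0.0
[ 442.7798134  -291.02925532   77.57628671] 30.059143650718994
0 1 302.3 105.4
0 -1 301.0 98.6
12 1 301.8 109.2
12 -1 300.5 102.4
25 1 301.3 113.2
25 -1 300.0 106.3
```

View pics/c3.png

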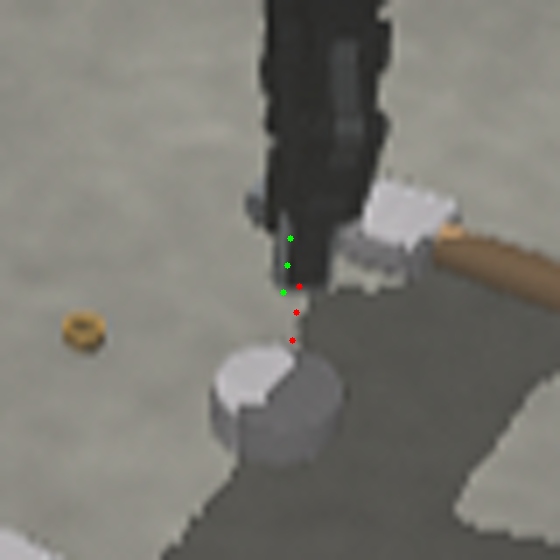

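The near fingertip's lower edge, at crop (303,290), lies about at TCP height instead of 25 mm below it. I'll work out tip heights from both side images.

Run:
```python
from go import *
S=load('side0')
Q=R.from_quat([-0.147,0.989,0,0]).as_matrix()
def tipz(px,p,ys):
    for y in ys:
        o,k=ray(S,*px); n=Q[:,1]; c=np.array(p)+n*y; t=((c-o)@n)/(k@n); q=o+k*t; print('y',y,'tip world',q.round(1),'ahead of TCP',round(p[2]-q[2],1),'tool x off',round((q-p)@Q[:,0],1))
print('w30');tipz((302.8,105.9),np.array([443,-291.2,78]),(15,22,29))
print('w85');tipz((303.5,122.2),np.array([443.8,-292.8,30.4]),(43,50,57))
```

```text
w30
y 15 tip world [ 437.1 -277.3   75.9] ahead of TCP 2.1 tool x off 1.6
y 22 tip world [ 436.4 -270.2   81. ] ahead of TCP -3.0 tool x off 0.2
y 29 tip world [ 435.7 -263.1   86.2] ahead of TCP -8.2 tool x off -1.2
w85
y 43 tip world [ 427.1 -252.9   42.9] ahead of TCP -12.5 tool x off 4.4
y 50 tip world [ 426.5 -245.8   48.5] ahead of TCP -18.1 tool x off 2.9
y 57 tip world [ 425.9 -238.7   54.2] ahead of TCP -23.8 tool x off 1.4
```

In both pictures the tips stand about 25 mm less far ahead of the TCP than stated: about 0–2 mm at 30 mm opening and −12 mm fully open. I'll work with the measured geometry, descend with fingers open to TCP z ≈ 6 and check the force.

```bash
python3 -m pendant '[[0,0,0,0,0,0,0.085],[0,0,0,0,0,0,0.085],[0,0,0,0,0,0,0.085],[0,0,0,0,0,0,0.085],[0,0,0.02,0,0,0,0.085],[0,0,0.02,0,0,0,0.085],[0,0,0.01,0,0,0,0.085],[0,0,0.008,0,0,0,0.085],[0,0,0,0,0,0,0.085]]'; python3 -m pendant '[[0,0,0.004,0,0,0,0.085],[0,0,0.004,0,0,0,0.085],[0,0,0.003,0,0,0,0.085],[0,0,0.003,0,0,0,0.085],[0,0,0,0,0,0,0.085]]'; python3 -c "
from go import *
go(443.2,-291.3,6,106.9)"
```

```text
clock: 4.3
position: [442.7, -291.1, 19.0]
ee_rot: [-0.147, 0.989, 0.0, -0.001]
contact_force: [0.2, -0.4, -0.5]
gripper_width: 84.9
grasp_force: 0.0
clock: 4.8
position: [442.9, -291.2, 5.5]
ee_rot: [-0.147, 0.989, 0.0, -0.0]
contact_force: [-0.2, 0.5, 0.2]
gripper_width: 85.1
grasp_force: 0.0
t4.8 pos [ 442.9 -291.2    5.5] yaw 106.9 w 85.1 gf 0.0 F [-0.2  0.5  0.2] j6 -1.0
tool shift mm [-0.2 -0.2 -0.5] turn z deg 0.0 tilt fix [ 0.02 -0.03  0.  ]
```

```bash
python3 -m pendant '[[0,0,0,0,0,0,0.06],[0,0,0,0,0,0,0.05],[0,0,0,0,0,0,0.04],[0,0,0,0,0,0,0.04],[0,0,0,0,0,0,0.04],[0,0,0,0,0,0,0.04]]'
python3 - <<'E'
from go import *
go(443.2,-291.3,6,106.9)
d=snap('side','side4')
x,y=300,115
cv2.imwrite('pics/c4.png',cv2.resize(cv2.cvtColor(d['image'],cv2.COLOR_RGB2BGR)[y-30:y+30,x-40:x+40],None,fx=7,fy=7,interpolation=cv2.INTER_CUBIC))
E
```

```text
clock: 5.4
position: [443.7, -291.6, 6.7]
ee_rot: [-0.148, 0.989, -0.0, 0.001]
contact_force: [-0.0, 0.8, 5.2]
gripper_width: 49.2
grasp_force: 61.2
t5.4 pos [ 443.7 -291.6    6.7] yaw 107.0 w 49.2 gf 61.2 F [-0.   0.8  5.2] j6 -1.0
tool shift mm [0.4 0.4 0.7] turn z deg 0.1 tilt fix [-0.06  0.06  0.  ]
```

View pics/c4.png

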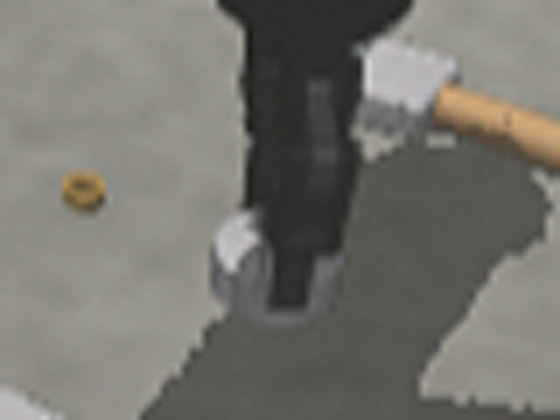

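Run:
```python
from go import *
S=load('side0')
Q=R.from_quat([-0.147,0.989,0,0]).as_matrix();p=np.array([443.7,-291.6,6.7])
o,k=ray(S,290/7+260-.5,305/7+85-.5)
for y in(26,31,36,41):
    n=Q[:,1];q=o+k*(((p+n*y-o)@n)/(k@n));print(y,q.round(1))
o,k=ray(S,280/7+260-.5,322/7+85-.5);n=Q[:,1];print('disc bottom front',(o+k*(((p+n*26-o)@n)/(k@n))).round(1))
```

```text
26 [ 433.1 -267.7    9.8]
31 [ 432.6 -262.6   14. ]
36 [ 432.1 -257.5   18.2]
41 [ 431.7 -252.4   22.3]
disc bottom front [ 436.  -266.8    1.3]
```

The grip is on the disc: 61 N, 49 mm opening, tips about 9 mm above the bench and clear of it. I'll lift and turn to the caddy's axes.

```bash
python3 -m pendant '[[0,0,-0.01,0,0,0,0.04],[0,0,-0.02,0,0,0,0.04],[0,0,-0.03,0,0,8.5,0.04],[0,0,-0.03,0,0,8.5,0.04],[0,0,0,0,0,8.5,0.04],[0,0,0,0,0,8.5,0.04],[0,0,0,0,0,0,0.04],[0,0,0,0,0,0,0.04]]'; python3 -c "
from go import *
go(480.3,173.9,96,72.3)"
```

```text
clock: 6.25
position: [442.7, -291.0, 95.6]
ee_rot: [0.147, 0.989, 0.0, -0.0]
contact_force: [0.5, 0.5, -3.0]
gripper_width: 49.0
grasp_force: 62.8
t6.2 pos [ 442.7 -291.    95.6] yaw 73.1 w 49.0 gf 62.8 F [ 0.5  0.5 -3. ] j6 -1.59
tool shift mm [ 9.910e+01  4.558e+02 -2.000e-01] turn z deg 0.8 tilt fix [ 0.01 -0.05  0.  ]
```

```bash
python3 -m pendant '[[0.004,0.02,0,0,0,0,0.04],[0.0085,0.04,0,0,0,0,0.04],[0.0085,0.04,0,0,0,0,0.04],[0.0085,0.04,0,0,0,0,0.04],[0.0085,0.04,0,0,0,0,0.04],[0.009,0.04,0,0,0,0,0.04],[0.009,0.04,0,0,0,0,0.04],[0.009,0.04,0,0,0,0,0.04],[0.009,0.04,0,0,0,0,0.04],[0.009,0.04,0,0,0,0,0.04],[0.009,0.04,0,0,0,0,0.04],[0.007,0.036,0,0,0,0.8,0.04]]'; python3 -m pendant '[[0,0,0.02,0,0,0,0.04],[0,0,0.02,0,0,0,0.04],[0,0,0,0,0,0,0.04],[0,0,0,0,0,0,0.04]]'; python3 -c "
from go import *
go(480.3,173.9,17,72.3)"
```

```text
clock: 7.45
position: [481.9, 175.6, 95.6]
ee_rot: [0.154, 0.988, -0.0, -0.0]
contact_force: [0.9, -0.2, -3.2]
gripper_width: 49.1
grasp_force: 62.9
clock: 7.85
position: [482.2, 173.6, 55.7]
ee_rot: [0.154, 0.988, -0.001, -0.0]
contact_force: [0.2, 1.1, -3.0]
gripper_width: 49.1
grasp_force: 63.0
t7.8 pos [482.2 173.6  55.7] yaw 72.2 w 49.1 gf 63.0 F [ 0.2  1.1 -3. ] j6 -2.54
tool shift mm [ 1.9 -0.2 38.7] turn z deg -0.1 tilt fix [-0.07 -0.02  0.  ]
```

```bash
python3 -m pendant '[[0.002,0,0.015,0,0,0,0.04],[0,0,0.012,0,0,0,0.04],[0,0,0.006,0,0,0,0.04],[0,0,0.002,0,0,0,0.04],[0,0,0,0,0,0,0.04]]'; python3 -m pendant '[[0,0,0.001,0,0,0,0.04],[0,0,0.001,0,0,0,0.04],[0,0,0,0,0,0,0.04]]'
```

```text
clock: 8.35
position: [480.6, 174.3, 20.9]
ee_rot: [0.155, 0.988, -0.0, 0.0]
contact_force: [0.1, 0.6, -2.7]
gripper_width: 49.5
grasp_force: 63.2
clock: 8.65
position: [480.4, 174.4, 19.0]
ee_rot: [0.155, 0.988, 0.0, 0.0]
contact_force: [0.6, 0.2, -2.4]
gripper_width: 49.5
grasp_force: 63.2
```

```bash
python3 -m pendant '[[0,0,0.001,0,0,0,0.04],[0,0,0,0,0,0,0.04]]'
```

```text
clock: 8.85
position: [480.3, 174.4, 17.8]
ee_rot: [0.155, 0.988, -0.0, -0.0]
contact_force: [-0.4, -0.3, -3.2]
gripper_width: 49.1
grasp_force: 63.2
```

```bash
python3 -m pendant '[[0,0,0.001,0,0,0,0.04],[0,0,0,0,0,0,0.04]]'
```

```text
clock: 9.05
position: [480.4, 174.4, 16.8]
ee_rot: [0.155, 0.988, 0.0, 0.0]
contact_force: [0.4, 0.5, -2.1]
gripper_width: 48.9
grasp_force: 63.3
```

```bash
python3 -m pendant '[[0,0,0.001,0,0,0,0.04],[0,0,0,0,0,0,0.04]]'
```

```text
clock: 9.25
position: [480.5, 174.5, 16.8]
ee_rot: [0.155, 0.988, 0.0, 0.0]
contact_force: [-1.9, -0.4, 5.5]
gripper_width: 49.0
grasp_force: 64.0
```

Contact at TCP z 16.8, which is 10 mm above the bench grasp, so the disc is on the recess floor. Releasing.

```bash
python3 -m pendant '[[0,0,0,0,0,0,0.055],[0,0,0,0,0,0,0.062],[0,0,0,0,0,0,0.068],[0,0,0,0,0,0,0.068],[0,0,-0.01,0,0,0,0.068],[0,0,-0.02,0,0,0,0.068],[0,0,-0.03,0,0,0,0.085],[0,0,-0.03,0,0,0,0.085],[0,0,0,0,0,0,0.085]]'
python3 - <<'E'
from go import *
go(522.3,-158.0,90,65.5)
d=snap('side','side5')
cv2.imwrite('pics/c5.png',cv2.resize(cv2.cvtColor(d['image'],cv2.COLOR_RGB2BGR)[100:350,110:310],None,fx=2.4,fy=2.4,interpolation=cv2.INTER_CUBIC))
E
```

```text
clock: 10.15
position: [483.1, 176.0, 110.7]
ee_rot: [0.155, 0.988, 0.003, 0.004]
contact_force: [0.2, 0.6, 0.3]
gripper_width: 85.2
grasp_force: 0.0
t10.2 pos [483.1 176.  110.7] yaw 72.2 w 85.2 gf 0.0 F [0.2 0.6 0.3] j6 -2.55
tool shift mm [-139.3 -306.2   19.3] turn z deg 6.7 tilt fix [0.43 0.38 0.  ]
```

View pics/c5.png

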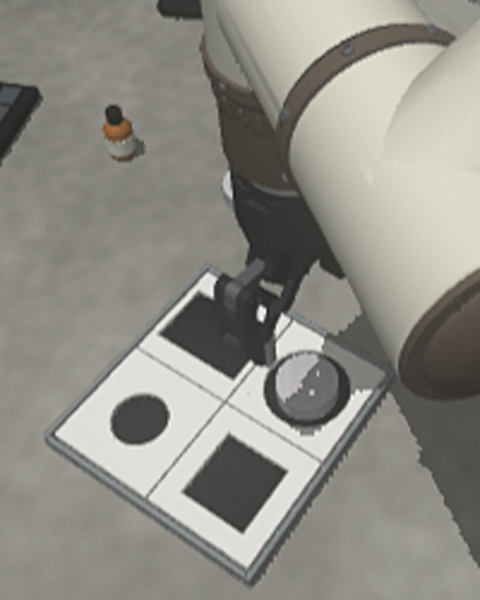

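The disc sits flat in the large round recess, at crop (305,388). Next is the plain grey slab.

```bash
python3 -m pendant '[[-0.0174,-0.0383,0,0,0,0,0.085],[-0.0174,-0.0383,0,0,0,0,0.085],[-0.0174,-0.0383,0,0,0,0,0.085],[-0.0174,-0.0383,0,0,0,0,0.085],[-0.0174,-0.0383,0,0,0,0,0.085],[-0.0174,-0.0383,0,0,0,0,0.085],[-0.0174,-0.0383,0,0,0,0,0.085],[-0.0174,-0.0383,0.01,0,0,0,0.085],[0,0,0.01,0,0,6.7,0.085],[0,0,0,0,0,0,0.085],[0,0,0,0,0,0,0.085]]';  python3 -c "
from go import *
go(522.3,-158.0,8.5,65.5)"
```

```text
clock: 11.3
position: [518.3, -159.8, 85.3]
ee_rot: [0.211, 0.977, -0.0, -0.001]
contact_force: [0.6, 0.3, -0.3]
gripper_width: 85.0
grasp_force: 0.0
t11.3 pos [ 518.3 -159.8   85.3] yaw 65.6 w 85.0 gf 0.0 F [ 0.6  0.3 -0.3] j6 -2.0
tool shift mm [-3.   3.4 76.8] turn z deg 0.1 tilt fix [-0.04 -0.09  0.  ]
```

```bash
python3 -m pendant '[[-0.003,0.0034,0.02,0,0,0,0.085],[0,0,0.025,0,0,0,0.085],[0,0,0.015,0,0,0,0.085],[0,0,0.01,0,0,0,0.085],[0,0,0.005,0,0,0,0.085],[0,0,0.0018,0,0,0,0.085],[0,0,0,0,0,0,0.085]]'; python3 -c "
from go import *
go(522.3,-158.0,8.5,65.5)"; python3 -m pendant '[[0,0,0,0,0,0,0.06],[0,0,0,0,0,0,0.045],[0,0,0,0,0,0,0.025],[0,0,0,0,0,0,0.025],[0,0,0,0,0,0,0.025],[0,0,0,0,0,0,0.025],[0,0,0,0,0,0,0.025]]'; python3 -c "
from go import *
go(571.9,144.5,108,72.3)"
```

```text
clock: 12.0
position: [523.5, -157.9, 9.5]
ee_rot: [0.212, 0.977, 0.0, 0.0]
contact_force: [1.1, -0.6, -0.4]
gripper_width: 84.8
grasp_force: 0.0
t12.0 pos [ 523.5 -157.9    9.5] yaw 65.5 w 84.8 gf 0.0 F [ 1.1 -0.6 -0.4] j6 -2.0
tool shift mm [ 1.1 -0.6  1. ] turn z deg -0.0 tilt fix [0.02 0.05 0.  ]
clock: 12.7
position: [523.3, -158.4, 9.8]
ee_rot: [0.212, 0.977, -0.0, 0.0]
contact_force: [-1.2, -0.1, 6.0]
gripper_width: 34.1
grasp_force: 60.7
t12.7 pos [ 523.3 -158.4    9.8] yaw 65.5 w 34.1 gf 60.7 F [-1.2 -0.1  6. ] j6 -2.0
tool shift mm [ 81.5 295.7 -98.2] turn z deg -6.8 tilt fix [-0.    0.05  0.  ]
```

```bash
python3 -m pendant '[[0,0,-0.01,0,0,0,0.025],[0,0,-0.02,0,0,0,0.025],[0,0,-0.03,0,0,0,0.025],[0,0,-0.03,0,0,-6.8,0.025],[0,0,0,0,0,0,0.025],[0,0,0,0,0,0,0.025]]'; python3 -c "
from go import *
go(571.9,144.5,99,72.3)"
```

```text
clock: 13.3
position: [522.5, -157.8, 98.9]
ee_rot: [0.155, 0.988, 0.0, -0.0]
contact_force: [-0.0, -0.3, -3.9]
gripper_width: 34.3
grasp_force: 60.5
t13.3 pos [ 522.5 -157.8   98.9] yaw 72.1 w 34.3 gf 60.5 F [-0.  -0.3 -3.9] j6 -1.89
tool shift mm [4.570e+01 3.029e+02 2.000e-01] turn z deg -0.2 tilt fix [ 0.05 -0.01  0.  ]
```

```bash
python3 -m pendant '[[0.0033,0.02,0,0,0,0,0.025],[0.0056,0.038,0,0,0,0,0.025],[0.0056,0.038,0,0,0,0,0.025],[0.0056,0.038,0,0,0,0,0.025],[0.0056,0.038,0,0,0,0,0.025],[0.0056,0.038,0,0,0,0,0.025],[0.0056,0.038,0,0,0,0,0.025],[0.0056,0.036,0,0,0,0,0.025],[0.0032,0.019,0.02,0,0,0,0.025],[0,0,0.02,0,0,0,0.025],[0,0,0,0,0,0,0.025],[0,0,0,0,0,0,0.025]]'; python3 -c "
from go import *
go(571.9,144.5,19.5,72.3)"
```

```text
clock: 14.5
position: [570.8, 143.6, 57.4]
ee_rot: [0.155, 0.988, -0.001, -0.002]
contact_force: [0.5, 0.3, -2.7]
gripper_width: 33.6
grasp_force: 60.6
t14.5 pos [570.8 143.6  57.4] yaw 72.2 w 33.6 gf 60.6 F [ 0.5  0.3 -2.7] j6 -2.4
tool shift mm [-0.9  1.3 37.9] turn z deg -0.1 tilt fix [-0.18 -0.16  0.  ]
```

```bash
python3 -m pendant '[[-0.0009,0.0013,0.015,0,0,0,0.025],[0,0,0.012,0,0,0,0.025],[0,0,0.007,0,0,0,0.025],[0,0,0.001,0,0,0,0.025],[0,0,0,0,0,0,0.025]]'; python3 -m pendant '[[0,0,0.001,0,0,0,0.025],[0,0,0,0,0,0,0.025]]'
```

```text
clock: 15.0
position: [573.3, 145.1, 24.1]
ee_rot: [0.154, 0.988, -0.0, 0.0]
contact_force: [-0.0, 0.7, -3.0]
gripper_width: 34.0
grasp_force: 60.6
clock: 15.2
position: [573.5, 145.5, 23.5]
ee_rot: [0.154, 0.988, 0.0, 0.0]
contact_force: [0.0, 0.5, -3.2]
gripper_width: 34.0
grasp_force: 60.6
```

```bash
python3 -m pendant '[[0,0,0.001,0,0,0,0.025],[0,0,0,0,0,0,0.025]]'
```

```text
clock: 15.4
position: [573.2, 145.4, 22.1]
ee_rot: [0.154, 0.988, 0.0, 0.0]
contact_force: [-0.7, 0.2, -1.9]
gripper_width: 34.1
grasp_force: 60.6
```

```bash
python3 -m pendant '[[0,0,0.001,0,0,0,0.025],[0,0,0,0,0,0,0.025]]'
```

```text
clock: 15.6
position: [573.1, 145.3, 20.9]
ee_rot: [0.154, 0.988, -0.0, -0.0]
contact_force: [-0.3, 1.2, -3.2]
gripper_width: 33.9
grasp_force: 60.6
```

```bash
python3 -m pendant '[[0,0,0.001,0,0,0,0.025],[0,0,0,0,0,0,0.025]]'
```

```text
clock: 15.8
position: [573.2, 145.4, 19.9]
ee_rot: [0.154, 0.988, -0.0, -0.0]
contact_force: [0.2, -0.3, -3.4]
gripper_width: 33.9
grasp_force: 60.7
```

```bash
python3 -m pendant '[[0,0,0.0007,0,0,0,0.025],[0,0,0,0,0,0,0.025]]'
```

```text
clock: 16.0
position: [573.2, 145.4, 19.9]
ee_rot: [0.154, 0.988, -0.0, 0.0]
contact_force: [-1.9, 0.3, 2.7]
gripper_width: 34.0
grasp_force: 61.2
```

Contact at 19.9, again 10 mm above the bench grasp. Releasing and heading up.

```bash
python3 -m pendant '[[0,0,0.0003,0,0,0,0.036],[0,0,0,0,0,0,0.045],[0,0,0,0,0,0,0.055],[0,0,0,0,0,0,0.055],[0,0,-0.01,0,0,0,0.055],[0,0,-0.02,0,0,0,0.055],[0,0,-0.03,0,0,0,0.085],[0,0,-0.03,0,0,0,0.085],[0,0,0,0,0,0,0.085]]'
python3 - <<'E'
from go import *
go(444.4,-52.0,90,128.3)
E
```

```text
clock: 16.9
position: [576.3, 146.7, 114.7]
ee_rot: [0.154, 0.988, 0.003, 0.005]
contact_force: [-0.1, 1.2, 1.0]
gripper_width: 85.2
grasp_force: 0.0
t16.9 pos [576.3 146.7 114.7] yaw 72.3 w 85.2 gf 0.0 F [-0.1  1.2  1. ] j6 -2.4
tool shift mm [  65.5 -229.5   22.6] turn z deg -56.0 tilt fix [0.4  0.48 0.  ]
```

```bash
python3 -m pendant '[[0.0109,-0.0383,0,0,0,0,0.085],[0.0109,-0.0383,0,0,0,0,0.085],[0.0109,-0.0383,0,0,0,0,0.085],[0.0109,-0.0383,0,0,0,0,0.085],[0.0109,-0.0383,0,0,0,0,0.085],[0.0109,-0.038,0,0,0,-8,0.085],[0,0,0,0,0,-8,0.085],[0,0,0,0,0,-8,0.085],[0,0,0,0,0,-8,0.085],[0,0,0,0,0,-8,0.085],[0,0,0,0,0,-8,0.085],[0,0,0,0,0,-8,0.085]]';python3 -m pendant '[[0,0,0,0,0,0,0.085],[0,0,0,0,0,0,0.085]]'; python3 -c "
from go import *
go(444.4,-52.0,17,128.3)"
```

```text
clock: 18.1
position: [440.8, -53.3, 109.2]
ee_rot: [-0.33, 0.944, 0.0, 0.0]
contact_force: [-0.1, -0.3, -0.1]
gripper_width: 84.9
grasp_force: 0.0
clock: 18.3
position: [440.9, -53.3, 109.1]
ee_rot: [-0.326, 0.945, 0.0, 0.0]
contact_force: [-0.1, -1.4, 0.6]
gripper_width: 85.0
grasp_force: 0.0
t18.3 pos [440.9 -53.3 109.1] yaw 128.1 w 85.0 gf 0.0 F [-0.1 -1.4  0.6] j6 -1.15
tool shift mm [-3.6 -1.2 92.1] turn z deg -0.2 tilt fix [-0.    0.01  0.  ]
```

```bash
python3 -m pendant '[[-0.0036,-0.0012,0.025,0,0,0,0.085],[0,0,0.025,0,0,0,0.085],[0,0,0.02,0,0,0,0.085],[0,0,0.012,0,0,0,0.085],[0,0,0.006,0,0,0,0.085],[0,0,0.003,0,0,0,0.085],[0,0,0,0,0,0,0.085],[0,0,0,0,0,0,0.085]]'; python3 -m pendant '[[0,0,0,0,0,0,0.06],[0,0,0,0,0,0,0.045],[0,0,0,0,0,0,0.022],[0,0,0,0,0,0,0.022],[0,0,0,0,0,0,0.022],[0,0,0,0,0,0,0.022],[0,0,0,0,0,0,0.022]]'; python3 -c "
from go import *
go(509.6,265.5,108,162.3)"
```

```text
clock: 19.1
position: [445.0, -51.9, 18.6]
ee_rot: [-0.327, 0.945, -0.0, 0.001]
contact_force: [0.5, -0.8, 0.1]
gripper_width: 84.9
grasp_force: 0.0
clock: 19.8
position: [445.0, -52.0, 18.6]
ee_rot: [-0.328, 0.945, -0.0, 0.001]
contact_force: [-0.8, -0.6, 5.6]
gripper_width: 30.7
grasp_force: 60.7
t19.8 pos [445.  -52.   18.6] yaw 128.3 w 30.7 gf 60.7 F [-0.8 -0.6  5.6] j6 -1.15
tool shift mm [-247.4  209.2  -89.3] turn z deg -34.0 tilt fix [-0.04  0.05  0.  ]
```

```bash
python3 -m pendant '[[0,0,-0.01,0,0,0,0.022],[0,0,-0.02,0,0,0,0.022],[0,0,-0.03,0,0,-8.5,0.022],[0,0,-0.03,0,0,-8.5,0.022],[0,0,0,0,0,-8.5,0.022],[0,0,0,0,0,-8.5,0.022],[0,0,0,0,0,0,0.022],[0,0,0,0,0,0,0.022]]'; python3 -c "
from go import *
go(509.6,265.5,108,162.3)"
```

```text
clock: 20.6
position: [443.8, -52.1, 107.8]
ee_rot: [-0.588, 0.809, 0.0, -0.0]
contact_force: [-0.0, -0.2, -2.9]
gripper_width: 30.5
grasp_force: 60.0
t20.6 pos [443.8 -52.1 107.8] yaw 162.1 w 30.5 gf 60.0 F [-0.  -0.2 -2.9] j6 -0.56
tool shift mm [-3.224e+02  3.530e+01 -3.000e-01] turn z deg -0.2 tilt fix [ 0.06 -0.02  0.  ]
```

```bash
python3 -m pendant '[[-0.02,0.0022,0,0,0,0,0.022],[-0.038,0.0042,0,0,0,0,0.022],[-0.038,0.0042,0,0,0,0,0.022],[-0.038,0.0042,0,0,0,0,0.022],[-0.038,0.0042,0,0,0,0,0.022],[-0.038,0.0042,0,0,0,0,0.022],[-0.038,0.0042,0,0,0,0,0.022],[-0.038,0.004,0,0,0,0,0.022],[-0.0364,0.004,0,0,0,0,0.022],[0,0,0.02,0,0,0,0.022],[0,0,0.02,0,0,0,0.022],[0,0,0,0,0,0,0.022]]';python3 -m pendant '[[0,0,0,0,0,0,0.022],[0,0,0,0,0,0,0.022]]'; python3 -c "
from go import *
go(509.6,265.5,28.5,162.3)"
```

```text
clock: 21.8
position: [506.6, 264.3, 64.3]
ee_rot: [-0.588, 0.809, -0.0, -0.004]
contact_force: [0.3, -0.0, -3.9]
gripper_width: 30.4
grasp_force: 60.0
clock: 22.0
position: [509.7, 266.1, 69.0]
ee_rot: [-0.589, 0.808, -0.0, 0.001]
contact_force: [-0.0, 0.0, -3.6]
gripper_width: 30.7
grasp_force: 60.0
t22.0 pos [509.7 266.1  69. ] yaw 162.2 w 30.7 gf 60.0 F [-0.   0.  -3.6] j6 -1.07
tool shift mm [ 0.7  0.  40.5] turn z deg -0.1 tilt fix [-0.07  0.07  0.  ]
```

```bash
python3 -m pendant '[[0.0005,0,0.015,0,0,0,0.022],[0,0,0.012,0,0,0,0.022],[0,0,0.007,0,0,0,0.022],[0,0,0.003,0,0,0,0.022],[0,0,0,0,0,0,0.022],[0,0,0.001,0,0,0,0.022],[0,0,0,0,0,0,0.022]]'; python3 -m pendant '[[0,0,0.001,0,0,0,0.022],[0,0,0,0,0,0,0.022]]'
```

```text
clock: 22.7
position: [509.1, 265.6, 30.4]
ee_rot: [-0.59, 0.808, 0.0, 0.0]
contact_force: [-0.2, 0.5, -3.5]
gripper_width: 31.0
grasp_force: 60.2
clock: 22.9
position: [508.9, 265.4, 29.1]
ee_rot: [-0.59, 0.808, 0.0, 0.0]
contact_force: [-0.2, -0.4, -3.3]
gripper_width: 30.7
grasp_force: 60.2
```

```bash
python3 -m pendant '[[0,0,0.001,0,0,0,0.022],[0,0,0,0,0,0,0.022]]'
```

```text
clock: 23.1
position: [509.0, 265.5, 28.7]
ee_rot: [-0.59, 0.808, -0.0, 0.0]
contact_force: [-1.4, -0.1, 1.6]
gripper_width: 30.6
grasp_force: 60.6
```

```bash
python3 -m pendant '[[0,0,0.0003,0,0,0,0.033],[0,0,0,0,0,0,0.042],[0,0,0,0,0,0,0.05],[0,0,0,0,0,0,0.05],[0,0,-0.01,0,0,0,0.05],[0,0,-0.02,0,0,0,0.05],[0,0,-0.03,0,0,0,0.05],[0,0,-0.03,0,0,0,0.05],[0,0,0,0,0,0,0.05]]'
python3 - <<'E'
from go import *
go(675.0,-167.3,105,162.3)
d=snap('side','side6')
cv2.imwrite('pics/c6.png',cv2.resize(cv2.cvtColor(d['image'],cv2.COLOR_RGB2BGR)[100:350,110:310],None,fx=2.4,fy=2.4,interpolation=cv2.INTER_CUBIC))
E
```

```text
clock: 24.0
position: [511.6, 267.3, 123.3]
ee_rot: [-0.59, 0.807, -0.0, 0.005]
contact_force: [0.9, 0.0, -0.9]
gripper_width: 49.9
grasp_force: 0.0
t24.0 pos [511.6 267.3 123.3] yaw 162.3 w 49.9 gf 0.0 F [ 0.9  0.  -0.9] j6 -1.07
tool shift mm [ 364.6 -287.6   17. ] turn z deg 0.0 tilt fix [-0.36  0.49  0.  ]
```

View pics/c6.png

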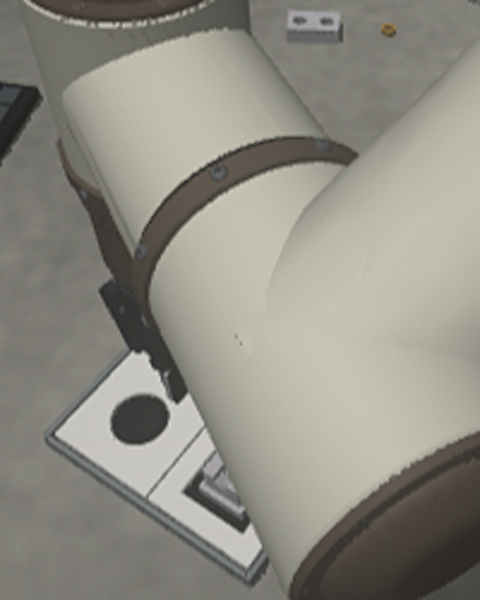

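The grooved anvil stands in the square recess, at crop (222,485), partly hidden by the arm. Now the stepped anvil.

```bash
python3 -m pendant '[[0.0304,-0.024,0,0,0,0,0.05],[0.0304,-0.024,0,0,0,0,0.05],[0.0304,-0.024,0,0,0,0,0.05],[0.0304,-0.024,0,0,0,0,0.05],[0.0304,-0.024,0,0,0,0,0.05],[0.0304,-0.024,0,0,0,0,0.05],[0.0304,-0.024,0,0,0,0,0.05],[0.0304,-0.024,0,0,0,0,0.05],[0.0304,-0.024,0,0,0,0,0.05],[0.0304,-0.024,0,0,0,0,0.05],[0.0304,-0.024,0,0,0,0,0.05],[0.0304,-0.024,0,0,0,0,0.05]]';python3 -m pendant '[[0,0,0,0,0,0,0.05],[0,0,0,0,0,0,0.05],[0,0,0,0,0,0,0.05]]'; python3 -c "
from go import *
go(675.0,-167.3,24,162.3)"
```

```text
clock: 25.25
position: [671.7, -171.3, 116.6]
ee_rot: [-0.589, 0.808, 0.001, -0.001]
contact_force: [0.5, 0.8, 0.3]
gripper_width: 50.0
grasp_force: 0.0
clock: 25.55
position: [671.3, -169.1, 117.0]
ee_rot: [-0.59, 0.808, 0.001, -0.001]
contact_force: [0.0, 1.2, -0.4]
gripper_width: 50.0
grasp_force: 0.0
t25.6 pos [ 671.3 -169.1  117. ] yaw 162.3 w 50.0 gf 0.0 F [ 0.   1.2 -0.4] j6 -0.3
tool shift mm [-2.9 -3.1 93. ] turn z deg -0.0 tilt fix [ 0.09 -0.01  0.  ]
```

```bash
python3 -m pendant '[[-0.0029,-0.0031,0.025,0,0,0,0.05],[0,0,0.025,0,0,0,0.05],[0,0,0.02,0,0,0,0.05],[0,0,0.013,0,0,0,0.05],[0,0,0.007,0,0,0,0.05],[0,0,0.003,0,0,0,0.05],[0,0,0,0,0,0,0.05],[0,0,0,0,0,0,0.05]]'
python3 - <<'E'
from go import *
go(675.0,-167.3,24,162.3)
d=snap('side','side7'); x,y=205,125
cv2.imwrite('pics/c7.png',cv2.resize(cv2.cvtColor(d['image'],cv2.COLOR_RGB2BGR)[y-30:y+30,x-40:x+40],None,fx=7,fy=7,interpolation=cv2.INTER_CUBIC))
E
```

```text
clock: 26.35
position: [676.5, -168.0, 25.8]
ee_rot: [-0.59, 0.808, -0.001, 0.001]
contact_force: [0.1, 0.3, 0.4]
gripper_width: 50.4
grasp_force: 0.0
t26.4 pos [ 676.5 -168.    25.8] yaw 162.3 w 50.4 gf 0.0 F [0.1 0.3 0.4] j6 -0.3
tool shift mm [-0.3  1.6  1.8] turn z deg -0.0 tilt fix [-0.11  0.02  0.  ]
```

View pics/c7.png

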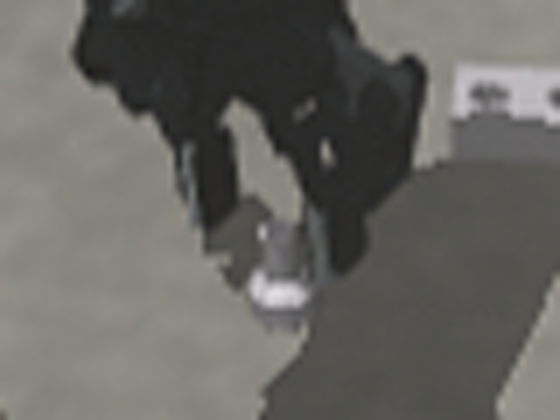

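The stud, at crop (280,240), stands between the pads. I'll shift 1.5 mm towards the centre and close.

```bash
python3 -m pendant '[[0,0.0015,0.0015,0,0,0,0.05],[0,0,0,0,0,0,0.035],[0,0,0,0,0,0,0.025],[0,0,0,0,0,0,0.018],[0,0,0,0,0,0,0.008],[0,0,0,0,0,0,0.006],[0,0,0,0,0,0,0.006],[0,0,0,0,0,0,0.006],[0,0,0,0,0,0,0.006]]'; python3 -m pendant '[[0,0,-0.01,0,0,0,0.006],[0,0,-0.02,0,0,0,0.006],[0,0,-0.03,0,0,0,0.006],[0,0,-0.03,0,0,0,0.006],[0,0,0,0,0,0,0.006],[0,0,0,0,0,0,0.006]]'; python3 -c "
from go import *
go(601.3,236.1,113,162.3)"
```

```text
clock: 27.3
position: [674.6, -167.7, 23.4]
ee_rot: [-0.59, 0.808, -0.0, 0.0]
contact_force: [0.2, -0.5, 2.0]
gripper_width: 10.1
grasp_force: 58.5
clock: 27.9
position: [674.4, -167.4, 114.4]
ee_rot: [-0.589, 0.808, -0.0, 0.001]
contact_force: [0.4, 0.2, -0.6]
gripper_width: 10.4
grasp_force: 58.6
t27.9 pos [ 674.4 -167.4  114.4] yaw 162.2 w 10.4 gf 58.6 F [ 0.4  0.2 -0.6] j6 -0.3
tool shift mm [-361.9  192.8    1.5] turn z deg -0.1 tilt fix [-0.08  0.06  0.  ]
```

```bash
python3 -m pendant '[[-0.0169,0.0098,0,0,0,0,0.006],[-0.0345,0.0183,0,0,0,0,0.006],[-0.0345,0.0183,0,0,0,0,0.006],[-0.0345,0.0183,0,0,0,0,0.006],[-0.0345,0.0183,0,0,0,0,0.006],[-0.0345,0.0183,0,0,0,0,0.006],[-0.0345,0.0183,0,0,0,0,0.006],[-0.0345,0.0183,0,0,0,0,0.006],[-0.0345,0.0183,0,0,0,0,0.006],[-0.0345,0.0183,0,0,0,0,0.006],[-0.0345,0.0183,0,0,0,0,0.006]]';python3 -m pendant '[[0,0,0.02,0,0,0,0.006],[0,0,0.02,0,0,0,0.006],[0,0,0,0,0,0,0.006],[0,0,0,0,0,0,0.006]]'
python3 - <<'E'
from go import *
go(601.3,236.1,34,162.3)
d=snap('side','side8')
cv2.imwrite('pics/c8.png',cv2.resize(cv2.cvtColor(d['image'],cv2.COLOR_RGB2BGR)[200:320,110:270],None,fx=4,fy=4,interpolation=cv2.INTER_CUBIC))
E
```

```text
clock: 29.0
position: [599.1, 237.5, 111.7]
ee_rot: [-0.59, 0.808, 0.0, -0.002]
contact_force: [1.0, 0.2, -0.6]
gripper_width: 10.6
grasp_force: 58.6
clock: 29.4
position: [600.3, 235.7, 72.3]
ee_rot: [-0.59, 0.808, -0.0, -0.001]
contact_force: [0.5, -0.8, 0.3]
gripper_width: 10.3
grasp_force: 58.6
t29.4 pos [600.3 235.7  72.3] yaw 162.3 w 10.3 gf 58.6 F [ 0.5 -0.8  0.3] j6 -0.93
tool shift mm [-0.7 -0.9 38.3] turn z deg -0.0 tilt fix [ 0.08 -0.13  0.  ]
```

View pics/c8.png

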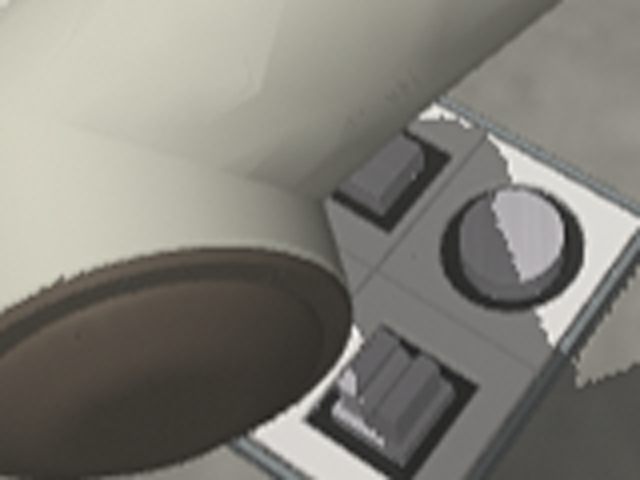

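The three placed parts stand upright inside their recesses. The arm hides the stepped anvil, so I'll lower it by feel.

```bash
python3 -m pendant '[[-0.0007,-0.0009,0.015,0,0,0,0.006],[0,0,0.012,0,0,0,0.006],[0,0,0.006,0,0,0,0.006],[0,0,0.002,0,0,0,0.006],[0,0,0,0,0,0,0.006]]'; python3 -m pendant '[[0,0,0.001,0,0,0,0.006],[0,0,0,0,0,0,0.006]]'
```

```text
clock: 29.95
position: [602.1, 236.0, 37.7]
ee_rot: [-0.59, 0.808, -0.0, -0.0]
contact_force: [-0.1, 0.1, -1.3]
gripper_width: 10.5
grasp_force: 58.6
clock: 30.15
position: [602.4, 236.4, 37.6]
ee_rot: [-0.59, 0.808, -0.0, 0.0]
contact_force: [-0.0, 0.1, -0.2]
gripper_width: 10.1
grasp_force: 58.6
```

```bash
python3 -m pendant '[[0,0,0.001,0,0,0,0.006],[0,0,0,0,0,0,0.006]]'
```

```text
clock: 30.35
position: [602.2, 236.3, 36.4]
ee_rot: [-0.59, 0.808, 0.0, 0.0]
contact_force: [0.8, -0.2, -0.5]
gripper_width: 10.7
grasp_force: 58.6
```

```bash
python3 -m pendant '[[0,0,0.001,0,0,0,0.006],[0,0,0,0,0,0,0.006]]'
```

```text
clock: 30.55
position: [602.1, 236.2, 35.1]
ee_rot: [-0.59, 0.808, 0.0, -0.0]
contact_force: [0.1, -0.5, -1.1]
gripper_width: 10.8
grasp_force: 58.6
```

```bash
python3 -m pendant '[[0,0,0.001,0,0,0,0.006],[0,0,0,0,0,0,0.006]]'
```

```text
clock: 30.75
position: [602.1, 236.2, 34.1]
ee_rot: [-0.589, 0.808, 0.0, -0.0]
contact_force: [0.3, -0.1, -0.4]
gripper_width: 10.3
grasp_force: 58.6
```

```bash
python3 -m pendant '[[0,0,0.0007,0,0,0,0.006],[0,0,0,0,0,0,0.006]]'
```

```text
clock: 30.95
position: [602.2, 236.3, 33.5]
ee_rot: [-0.59, 0.808, -0.0, 0.0]
contact_force: [-0.0, 0.6, 0.1]
gripper_width: 10.4
grasp_force: 58.6
```

```bash
python3 -m pendant '[[0,0,0.0007,0,0,0,0.006],[0,0,0,0,0,0,0.006],[0,0,0,0,0,0,0.006]]'
```

```text
clock: 31.25
position: [602.3, 236.3, 33.3]
ee_rot: [-0.59, 0.808, -0.0, 0.0]
contact_force: [-1.8, -0.4, 4.0]
gripper_width: 10.8
grasp_force: 59.1
```

Contact at 33.3, 10 mm above the bench grasp at 23.4. Releasing gently, rising, and then moving clear for a final look.

```bash
python3 -m pendant '[[0,0,0,0,0,0,0.014],[0,0,0,0,0,0,0.02],[0,0,0,0,0,0,0.03],[0,0,0,0,0,0,0.04],[0,0,0,0,0,0,0.04],[0,0,-0.01,0,0,0,0.04],[0,0,-0.02,0,0,0,0.04],[0,0,-0.03,0,0,0,0.04],[0,0,-0.04,0,0,0,0.04],[0,0,-0.03,0,0,0,0.04]]'; python3 -m pendant '[[0.035,-0.02,0,0,0,0,0.04],[0.035,-0.02,0,0,0,0,0.04],[0.035,-0.02,0,0,0,0,0.04],[0.035,-0.02,0,0,0,0,0.04],[0.035,-0.02,0,0,0,0,0.04],[0.035,-0.02,0,0,0,0,0.04],[0.035,-0.02,0,0,0,0,0.04],[0.035,-0.02,0,0,0,0,0.04],[0.035,-0.02,0,0,0,0,0.04],[0.035,-0.02,0,0,0,0,0.04],[0,0,0,0,0,0,0.04],[0,0,0,0,0,0,0.04]]'
python3 - <<'E'
from go import *
d=snap('side','side9');e=snap('top','top9')
f=lambda d,x0,y0,x1,y1:cv2.resize(cv2.cvtColor(d['image'],cv2.COLOR_RGB2BGR)[y0:y1,x0:x1],(400,400),interpolation=cv2.INTER_CUBIC)
cv2.imwrite('pics/c9.png',np.hstack([f(d,125,205,280,345),f(e,105,100,225,220)]))
E
```

```text
clock: 32.25
position: [602.8, 236.5, 166.3]
ee_rot: [-0.59, 0.808, -0.0, 0.002]
contact_force: [0.6, -0.2, 0.1]
gripper_width: 39.9
grasp_force: 0.0
clock: 33.45
position: [685.7, -159.1, 163.0]
ee_rot: [-0.589, 0.808, 0.0, 0.0]
contact_force: [0.5, -0.0, -0.8]
gripper_width: 39.4
grasp_force: 0.0
```

View pics/c9.png

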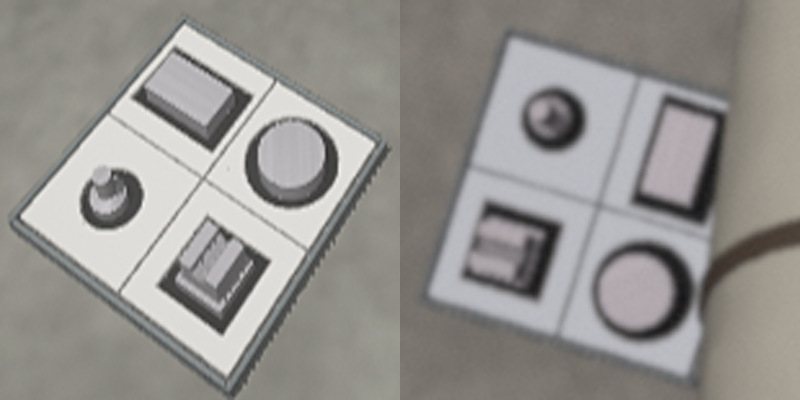

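All four accessories stand upright inside their own recesses: oblong (195,95), disc (290,155), stepped (105,190) and grooved (212,262) in the left crop. The gripper is clear, so I'm handing in.

```bash
python3 -c "
from bench import arm
print(arm.job_done())"
```

```text
the job is handed in; nothing more can be done
None
```

All four accessories are in the caddy, each upright and flat in its own recess; the customers' ring and drilled slab were not touched, and the job was handed in at about 34 s.

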